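# Set up a beaker on the magnetic stirrer

## Robot

A 6-joint arm with a two-finger parallel gripper is mounted at the origin on the work surface. World frame = base frame: x ahead of the robot, y to its left, z up, the work surface at z = 0. Lengths are in m, angles in rad, forces in N, time in s.
With the tool pointing down it reaches from about 0.375 to 0.975 m from the base axis. Payload 3.8 kg.
Tool frame: the origin (TCP) lies midway between the tips of the shut fingers; the grasp point (between the pads) lies 19 mm behind it; z points along the fingers, y is the direction in which the jaws open and shut (so a half turn about z gives the same grasp; the last joint's range is limited). The gripper opens to 85 mm and grips with 20 to 120 N. Pads are 22 mm wide; open, the fingers measure 114 mm over their backs; the gripper's body (76 mm by 85 mm) begins 54 mm behind the grasp point. The pads swing forward as they close: fully open they stand 13 mm farther back than shut.
Start: joints at [1.277, 0.264, 1.604, -0, 1.274, -0.037], TCP at [0.171, 0.653, 0.231] pointing down, gripper open.
Joint ranges: [-2.63, 2.63], [-0.94, 2.18], [0.31, 2.57], [-1.31, 4.45], [0, 2.66], [-2.55, 2.55]. Speed limits (rad/s): [2.57, 2.57, 3.14, 3.14, 3.14, 3.14].

## Interface

Orientations are given as a rotation vector (axis times angle).
In Python, from workcell import bot gives the robot as it stands.
- The arm moves only by the tool drive_tool, never from a script. Its argument "deltas" is a list of rows, each an object with "hand": the opening, from 0 (shut) to 1 (fully open); "offset": the shift along the world's x, y, z in cm, a list of three; "angular": the turn, a rotation vector about the world's x, y, z in degrees, a list of three. A call has 1 to 8 rows; each row is the pose to reach, as a shift and turn from the pose commanded when the call began; what a row does not reach only later rows make up. A row lasts 1/8 s, in which the tool goes at most 62.5 mm and 10.7 degrees, less where a joint would pass 70% of its speed; a pose out of reach is approached as far as the arm can. A call with a gripper value outside its range is refused whole. The fingers move at their own pace and stop on an object; "force" is the grip in N (left out, the last holds). Time passes only in rows, so rows that repeat a pose let the fingers close. It gives the time, the measured TCP pose, the force and the opening at its end, in the units of the state.
- bot.read_state(): the state, without advancing time (a new reading comes with each control period).
- bot.read_camera(name): name is "side" or "top" or "wrist"; returns a dict with "frame" (384x512x3 uint8, blue, green, red), "mtx" (3x3 intrinsics, pixels), "k1" (the pictures are not rectified: a ray, as slopes to the right and down, at radius r is drawn at 1 + k1 r^2 times it, then the intrinsics apply), "R" (3x3) and "t" (3): a world point X has camera coordinates R X + t. Camera axes: x right, y down, z forward; pixel columns grow to the right and rows downward; lengths in m; the calibration is good to about 2 mm. A picture is of the moment at which its call begins. There is no depth.
- bot.finish_job(): hands the job in, once; it reports no verdict.
The state is a dict: "time": time; "q": joint angles; "joint_vel": joint speeds; "joint_torque": joint torques, N m; "tool_pos": TCP position; "tcp_rot": TCP orientation; "wrist_force": force on the tool from outside, world axes, zero at the start; "torque": the same for the moment, N m; "width": opening from 0.0 (shut) to 1.0 (fully open).
Only numpy, scipy, OpenCV 4.12 (cv2) and the standard library are available. Lean on these libraries where they do the work, as an engineer would, in place of code of your own. Each camera call takes 0.05 s, during which the arm holds its last target. There are 200 camera calls.

## Task

The larger beaker is drying upside down on the bench: turn it over and stand it mouth-up in the middle of the stirrer's round plate. Then take the long stir bar out of the tray, and put it into that beaker so that it lies on the bottom. Leave the other stirring pieces in the tray, and the small beaker, jar and tube rack standing where they are.

Things in the scene. Friction and masses are not known exactly. Their poses are not given: they have to be found in the camera images.
- beaker: larger beaker, white plastic, straight round wall, outer diameter 60 mm, height 76 mm, wall 3 mm, base 4 mm thick, about 50 to 100 g. Starts upside down on the bench. Origin: centre of its mouth (rim plane); its z axis runs from the mouth to the closed base, so z points up while it is upside down and down when it stands mouth-up; the outer face of the base is at z = 76 mm.
- stirrer: magnetic stirrer, fixed to the bench: grey housing 180 (x) x 140 (y) x 42 mm high with a knob on its -x face and an 8 mm high dark steel plate on top. Origin: centre of the underside.
- plate (a point): centre of the top face of the stirrer's round dark steel plate, diameter 116 mm, 50 mm above the bench; it is 20 mm towards the stirrer's +x from the housing's centre.
- tray: light blue open tray, fixed to the bench, outer 150 (x) x 186 (y) x 26 mm high, walls and floor 4 mm thick. Origin: centre of the underside.
- long_bar: white stir bar lying loose in the tray, the only long one: 40 mm long, 10 mm thick, round ends, about 14 g. Origin: its centre; x axis along its length.
- short_bar1: white stir bar lying loose in the tray, short: 22 mm long, 10 mm thick. Origin: its centre; x along its length.
- short_bar2: as short_bar1.
- short_bar3: as short_bar1.
- disc_piece: white disc-shaped stirring piece in the tray, 22 mm diameter, 10 mm high. Origin: its centre; z is its axis.
- cross_piece: white cross-shaped stirring piece in the tray, 24 x 24 mm, arms 8 mm wide, 10 mm high. Origin: its centre.
- small_beaker: bystander: small white beaker upside down, diameter 42 mm, height 52 mm. Origin: centre of its mouth, on the bench; z up to its base.
- jar: bystander: white jar with a cap, diameter 54 mm, 85 mm high. Origin: centre of its underside.
- tube_rack: bystander: white tube rack 50 (x) x 110 (y) mm, 45 mm high, with three glass tubes reaching 68 mm. Origin: centre of its underside.
Things that resemble listed ones, but are neither listed nor needed, are in the scene too. Leave any turquoise look-alike of the beaker alone. What is shaped like the tray but pink is not meant.

How it is judged:
On the way, in this order (a step that is already met when the one before it is completed fails the run):
1. the beaker stands mouth-up on the stirrer's plate, at its middle (angle between beaker's own z axis and vertical above 3.02 rad and horizontal distance between beaker and plate below 0.02 m and height (world z) of beaker between 0.121 and 0.131 m and linear speed of beaker below 0.03 m/s), for 0.2 s.
2. the long stir bar lies in the beaker (z of long_bar in the frame of beaker between 0.058 and 0.076 m and x of long_bar in the frame of beaker between -0.027 and 0.027 m and y of long_bar in the frame of beaker between -0.027 and 0.027 m), for 0.2 s.
At the end, for the whole second after the job is handed in: Beaker at rest mouth-up (within 0.12 rad) on the plate, axis within 20 mm of its centre; long bar inside, centre within 18 mm of the base's outer face; the five other pieces still in the tray (within 115 mm of its centre, below 30 mm) (all of step 2 and angle between beaker's own z axis and vertical above 3.02 rad and horizontal distance between beaker and plate below 0.02 m and height (world z) of beaker between 0.121 and 0.131 m and linear speed of beaker below 0.02 m/s and linear speed of long_bar below 0.05 m/s and horizontal distance between each of short_bar1, short_bar2, short_bar3, disc_piece, cross_piece and tray below 0.115 m and height (world z) of each of short_bar1, short_bar2, short_bar3, disc_piece, cross_piece below 0.03 m); the robot touches nothing.
It fails at once if the small beaker is shifted by more than 30 mm or tipped (distance of small_beaker from where it was at the start of the episode above 0.03 m or angle between small_beaker's own z axis and vertical above 0.35 rad).
It fails at once if the jar is shifted by more than 30 mm or tipped (distance of jar from where it was at the start of the episode above 0.03 m or angle between jar's own z axis and vertical above 0.35 rad).
It fails at once if the tube rack is shifted by more than 30 mm or tipped (distance of tube_rack from where it was at the start of the episode above 0.03 m or angle between tube_rack's own z axis and vertical above 0.35 rad).
It also fails if it takes over 72 s, if anything falls off the work surface, if the arm or the gripper's body presses on something with over 40 N, if the wrist force passes 120 N, or if a joint passes its speed limit or range.

## Working session

There is one attempt and no reset: what is moved stays moved. The work goes in short steps, Python scripts to look and compute and a tool call to move; the robot and the scene stay as the last step left them, time stands still between calls to the robot, and variables do not carry over. Pictures are saved under pics/ and viewed, about 8 in all and at most 12, crops included, and the job is handed in when it is done.

Besides the shell and the picture viewer there is one more tool, called by a JSON object that holds its "api" and its "payload". drive_tool: Moves the arm, as the interface text tells. Its arguments: {"type":"object","properties":{"deltas":{"type":"array"},"force":{"type":"number"}},"required":["deltas"]}

```bash
ls; mkdir -p pics; cat > h.py <<'E'
import numpy as np, cv2
from workcell import bot
def snap(n,fn=None):
    c=bot.read_camera(n)
    if fn: cv2.imwrite('pics/'+fn,c['frame']); np.savez('pics/'+fn+'.npz',mtx=c['mtx'],k1=c['k1'],R=c['R'],t=c['t'])
    return c
def load(fn): return dict(np.load('pics/'+fn+'.npz'))
def ray(c,u,v):
    K=np.array(c['mtx']);d=np.array([float(c['k1']),0,0,0])
    p=cv2.undistortPoints(np.array([[[u,v]]],float),K,d)[0,0]
    R=np.array(c['R']);t=np.array(c['t']).ravel()
    return -R.T@t, R.T@np.array([p[0],p[1],1])
def at(c,u,v,z):
    o,d=ray(c,u,v); return o+d*(z-o[2])/d[2]
def proj(c,X):
    K=np.array(c['mtx']);R=np.array(c['R']);t=np.array(c['t']).ravel()
    return cv2.projectPoints(np.array(X,float).reshape(-1,1,3),cv2.Rodrigues(R)[0],t,K,np.array([float(c['k1']),0,0,0]))[0].reshape(-1,2)
E
python3 - <<'E'
from h import *
for n in ('top','side'):
    c=snap(n,n+'0.png'); print(n,-np.array(c['R']).T@np.array(c['t']).ravel(),c['k1'],c['mtx'][0][0])
print(bot.read_state())
a=cv2.imread('pics/top0.png');cv2.imwrite('pics/top0b.png',cv2.resize(a,(800,600)))
a=cv2.imread('pics/side0.png');cv2.imwrite('pics/side0b.png',cv2.resize(a,(800,600)))
E
```

```text
pics
top [ 0.37787462 -0.01195904  0.94400512] -0.04381309615816116 356.8507241570501
side [ 0.13029972 -0.76675436  0.78022485] -0.13256728611243726 431.9282677363261
{'time': 0.1, 'q': array([ 1.27708323e+00,  2.64688799e-01,  1.60527123e+00,  1.29558627e-05,
        1.27368070e+00, -3.68961017e-02]), 'joint_vel': array([ 4.19446154e-04, -2.37927617e-03, -1.99310821e-03, -6.34474995e-05,
        1.09627415e-03, -2.69713282e-03]), 'joint_torque': array([ 7.88929992e-04, -5.16712546e+01, -3.68588519e+01,  1.98326265e-04,
        6.43935869e-03,  1.93004695e-05]), 'tool_pos': array([0.17125325, 0.65222215, 0.23006086]), 'tcp_rot': array([-0.40226049, -3.11537906,  0.00316969]), 'wrist_force': array([ 0.02469793, -0.63839665, -0.10601069]), 'torque': array([0.01834275, 0.01782883, 0.00347897]), 'width': 1.001247666340578}
```

View pics/top0b.png

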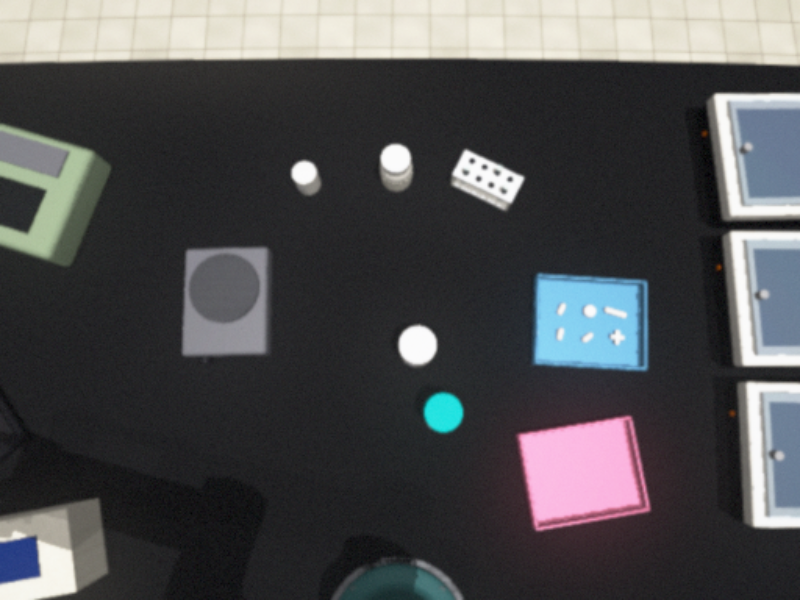

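View pics/side0b.png

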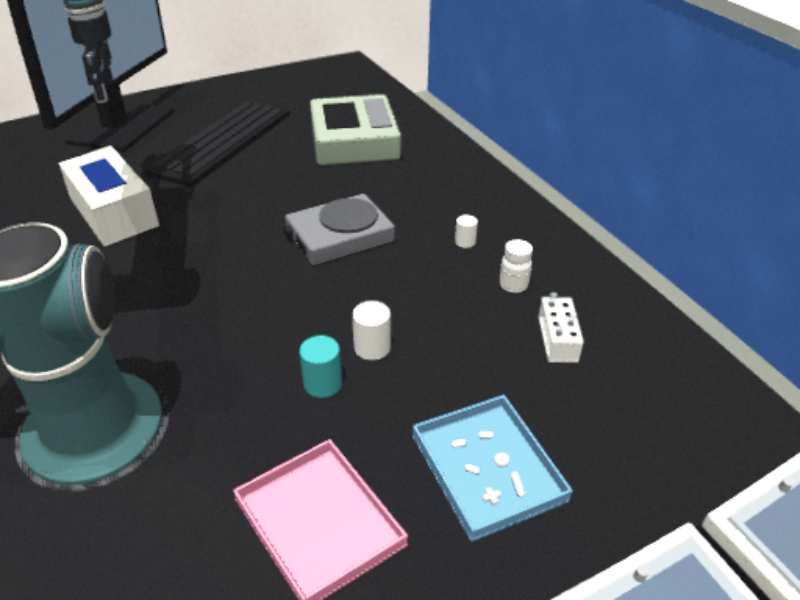

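The top view shows the white larger beaker at (417,345) and its turquoise look-alike at (443,412). The plate is at (225,287) and the blue tray at (591,322). For the long bar, the candidates are (616,312), which is the only long piece, and the short ones at (562,309), (560,334) and (587,338). I'll measure and check a crop.

```bash
python3 - <<'E'
from h import *
c=load('top0.png'); im=cv2.imread('pics/top0.png')
s=.64
def blob(m,u,v,r=40):
    n,l,st,ce=cv2.connectedComponentsWithStats(m.astype('uint8'))
    k=np.argmin([np.hypot(*(q-[u,v])) if i else 1e9 for i,q in enumerate(ce)])
    return ce[k],st[k],l==k
white=im.min(2)>170
ce,st,m=blob(white,417*s,345*s); print('beaker',ce,st, at(c,*ce,.076))
tq=(im[:,:,1]>140)&(im[:,:,2]<90)
ce,st,m=blob(tq,443*s,412*s); print('turq',ce,st, at(c,*ce,.076))
g=im.max(2)
print('plate',at(c,225*s,287.5*s,.05)); 
for n,p,z in [('small',(305,170),.052),('jar',(396,155),.085),('rack',(490,173),.045),('trayc',(591,320),.026)]: print(n,at(c,p[0]*s,p[1]*s,z).round(3))
for p in [(616,312),(562,309),(560,334),(587,338),(590,311),(617,338)]:
    ce,st,m=blob(im.min(2)>np.where(True,165,0),p[0]*s,p[1]*s)
    ys,xs=np.nonzero(m); w=at(c,*ce,.011)
    P=np.array([at(c,x,y,.011)[:2] for x,y in zip(xs,ys)]);e,V=np.linalg.eigh(np.cov(P.T));print(p,st[4],w.round(4),'ang',np.degrees(np.arctan2(V[1,1],V[0,1])).round(),np.sqrt(12*e))
# tray corners
for p in [(537,275),(648,281),(647,369),(534,363)]: print('tc',at(c,p[0]*s,p[1]*s,.026).round(4))
for p in [(187,248),(268,248),(269,354),(183,355)]: print('sc',at(c,p[0]*s,p[1]*s,.042).round(4))
A=cv2.resize(im[165:250,325:425],(500,425),interpolation=3);B=cv2.resize(im[150:235,110:185],(375,425),interpolation=3)
cv2.imwrite('pics/crop1.png',cv2.resize(np.hstack([A,B]),(800,389)))
E
```

```text
beaker [266.86509636 220.41970021] [255 208  24  25 467] [ 0.45286838 -0.02961732  0.076     ]
turq [283.42505133 263.61601643] [272 251  24  26 487] [ 0.34950385 -0.06929042  0.076     ]
plate [0.54700841 0.28450591 0.05      ]
small [0.75  0.16  0.052]
jar [0.762 0.005 0.085]
rack [ 0.748 -0.155  0.045]
trayc [ 0.499 -0.321  0.026]
(616, 312) 67 [ 0.5149 -0.3681  0.011 ] ang 72.0 [0.01253031 0.03827936]
(562, 309) 34 [ 0.5203 -0.2759  0.011 ] ang 153.0 [0.01102528 0.02174288]
(560, 334) 35 [ 0.4776 -0.2717  0.011 ] ang 168.0 [0.01125393 0.02166986]
(587, 338) 35 [ 0.4722 -0.3179  0.011 ] ang 129.0 [0.01137545 0.02149321]
(590, 311) 61 [ 0.5169 -0.3243  0.011 ] ang -164.0 [0.02021794 0.02104738]
(617, 338) 58 [ 0.4725 -0.3694  0.011 ] ang 156.0 [0.01918454 0.02215818]
tc [ 0.5749 -0.233   0.026 ]
tc [ 0.5655 -0.4219  0.026 ]
tc [ 0.4173 -0.4105  0.026 ]
tc [ 0.4271 -0.223   0.026 ]
sc [0.6158 0.3555 0.042 ]
sc [0.6159 0.2186 0.042 ]
sc [0.4392 0.2093 0.042 ]
sc [0.4367 0.35   0.042 ]
```

View pics/crop1.png

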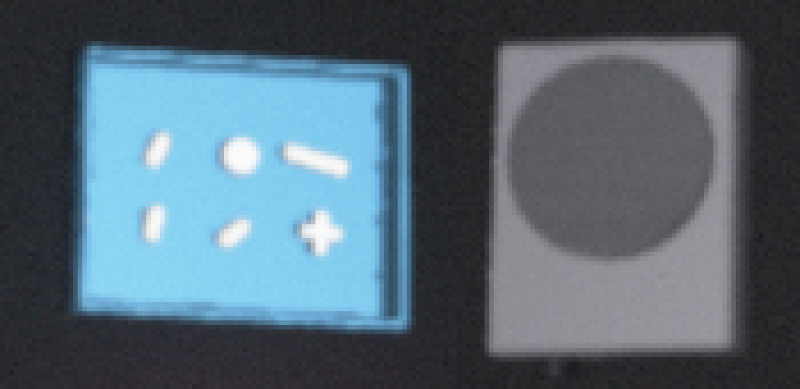

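The bar is confirmed at crop (316,160). The beaker is at about (0.453,-0.030), the plate at (0.547,0.2845), and the sizes agree.

To flip the beaker, I'll make two 90° turns with the tool tilted sideways from -45° to +45° about world x, laying the beaker on its side in between.

```bash
python3 - <<'E'
from h import *
c=load('side0.png'); s=.64
print(at(c,372*s,315*s,.076), at(c,349*s,214*s,.05), proj(c,[[.453,-.03,.076],[.547,.2845,.05]])/s)
E
```

```text
[ 0.45121139 -0.03959065  0.076     ] [0.54821709 0.27963141 0.05      ] [[370.47999024 311.06035652]
 [347.45998235 212.93901664]]
```

{"api": "drive_tool", "payload": {"deltas": [{"hand": 1,"offset": [4,-8,-0.5],"angular": [0,0,-10]},{"hand": 1,"offset": [6,-13,-1],"angular": [0,0,-19]},{"hand": 1,"offset": [9,-18,-1],"angular": [0,0,-28]},{"hand": 1,"offset": [12,-25,-1.5],"angular": [0,0,-37]},{"hand": 1,"offset": [14,-30,-1.5],"angular": [0,0,-38]},{"hand": 1,"offset": [14,-30,-1.5],"angular": [0,0,-38]},{"hand": 1,"offset": [14,-30,-1.5],"angular": [0,0,-38]}]}}

```text
time: 0.98
tool_pos: [0.3117, 0.3522, 0.2162]
tcp_rot: [-1.398, -2.813, -0.001]
wrist_force: [0.0, 0.3, 0.1]
width: 0.997
```

{"api": "drive_tool", "payload": {"deltas": [{"hand": 1,"offset": [4,-8,-0.5],"angular": [0,0,-10]},{"hand": 1,"offset": [6,-13,-1],"angular": [0,0,-19]},{"hand": 1,"offset": [9,-18,-1],"angular": [0,0,-28]},{"hand": 1,"offset": [12,-25,-1.5],"angular": [0,0,-37]},{"hand": 1,"offset": [14,-28,-1.5],"angular": [0,0,-37]},{"hand": 1,"offset": [14,-28,-1.5],"angular": [0,0,-37]},{"hand": 1,"offset": [14,-28,-1.5],"angular": [0,0,-37]}]}}

```text
time: 1.85
tool_pos: [0.4517, 0.074, 0.2011]
tcp_rot: [-2.215, -2.226, -0.0]
wrist_force: [0.5, 0.4, 0.2]
width: 0.999
```

{"api": "drive_tool", "payload": {"deltas": [{"hand": 1,"offset": [0,0,0],"angular": [-10,0,0]},{"hand": 1,"offset": [0,0,0],"angular": [-20,0,0]},{"hand": 1,"offset": [0,0,0],"angular": [-30,0,0]},{"hand": 1,"offset": [0,0,0],"angular": [-40,0,0]},{"hand": 1,"offset": [0,0,0],"angular": [-45,0,0]},{"hand": 1,"offset": [0,0,0],"angular": [-45,0,0]},{"hand": 1,"offset": [0,0,0],"angular": [-45,0,0]}]}}

```text
time: 2.72
tool_pos: [0.4513, 0.0742, 0.2014]
tcp_rot: [1.755, 1.768, -0.728]
wrist_force: [0.1, -0.5, 0.1]
width: 0.996
```

```bash
python3 - <<'E'
from h import *
s=bot.read_state(); print(s['q'],s['tool_pos'],cv2.Rodrigues(s['tcp_rot'])[0].round(3))
c=snap('wrist','w1.png'); print(proj(c,[[.453,-.03,.076],[.453,-.03,0]]))
E
```

```text
[ 0.57183287  0.1532522   1.99460348 -0.63848551  1.50311441  0.78033241] [0.45129414 0.07418265 0.20144401] [[-0.006  1.     0.002]
 [ 0.708  0.006 -0.706]
 [-0.706 -0.003 -0.708]]
[[254.48633306 162.60767106]
 [254.56733817 110.77122012]]
```

View pics/w1.png

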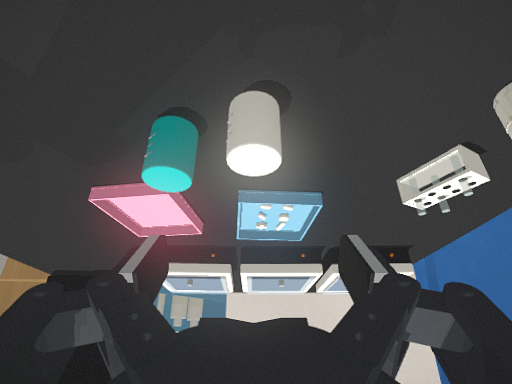

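The wrist view shows the white beaker with its base-face centre at about (254,158) and its mouth end at about (254,108). The turquoise one at (170,155) is separate and clear.

```bash
python3 - <<'E'
from h import *
c=load('w1.png'); im=cv2.imread('pics/w1.png')
print(at(c,254,158,.076),at(c,228,157,.076),at(c,281,157,.076),at(c,254,174,.076))
t=load('top0.png');s=load('side0.png');k=.64
def outl(x,y,c):
    a=np.linspace(0,6.28,60);P=np.vstack([np.c_[x+.03*np.cos(a),y+.03*np.sin(a),0*a+z] for z in (0,.076)])
    q=proj(c,P);return q.min(0).round(1),q.max(0).round(1)
def box(fn,u,v):
    im=cv2.imread('pics/'+fn);m=(im.min(2)>75).astype('uint8');n,l,st,ce=cv2.connectedComponentsWithStats(m);b=st[l[v,u]];return b[:2],b[:2]+b[2:]
for fn,c_,u,v in (('top0.png',t,267,220),('side0.png',s,238,212),('w1.png',c,254,140)):
    print(fn,box(fn,u,v)); [print(y,outl(.453,y,c_)) for y in (-.03,-.035)]
E
```

```text
[ 0.45240419 -0.02163356  0.076     ] [ 0.42532074 -0.02015423  0.076     ] [ 0.48046532 -0.01952389  0.076     ] [ 0.45268188 -0.05253615  0.076     ]Traceback (most recent call last):
  File "<stdin>", line 11, in <module>
  File "<stdin>", line 9, in box
ValueError: operands could not be broadcast together with shapes (2,) (3,)
```

{"api": "drive_tool", "payload": {"deltas": [{"hand": 1,"offset": [0.1,-2.3,-5.2],"angular": [0,0,0]},{"hand": 1,"offset": [0.1,-4.6,-10.4],"angular": [0,0,0]},{"hand": 1,"offset": [0.1,-7,-12.8],"angular": [0,0,0]},{"hand": 1,"offset": [0.1,-9.3,-15.1],"angular": [0,0,0]},{"hand": 1,"offset": [0.1,-11.7,-17.5],"angular": [0,0,0]},{"hand": 1,"offset": [0.1,-11.7,-17.5],"angular": [0,0,0]}], "force": 40}}

```text
time: 3.52
tool_pos: [0.4507, -0.0461, 0.0258]
tcp_rot: [1.76, 1.763, -0.735]
wrist_force: [0.1, -0.7, 0.6]
width: 0.996
```

```bash
python3 - <<'E'
from h import *
s=bot.read_state(); print(s['tool_pos'],s['wrist_force'])
c=snap('wrist','w2.png');d=snap('side','s2.png')
cv2.imwrite('pics/v2.png',np.hstack([cv2.resize(c['frame'],(400,300)),cv2.resize(d['frame'][140:290,150:350],(400,300))]))
E
```

```text
[ 0.4507167  -0.04614235  0.02579058] [ 0.06590911 -0.65636778  0.57972605]
```

View pics/v2.png

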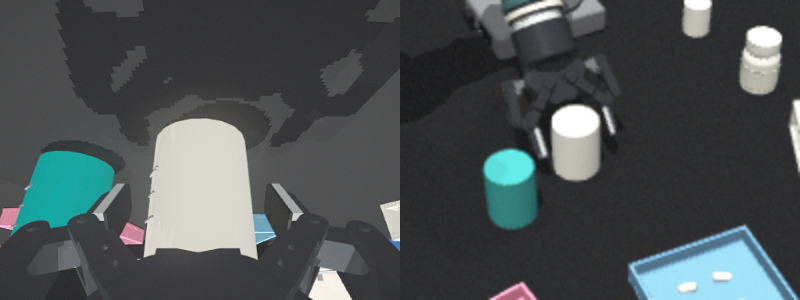

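The beaker stands midway between the open fingers, and the turquoise one is clear. Closing.

{"api": "drive_tool", "payload": {"deltas": [{"hand": 0.3,"offset": [0,-0.2,-0.2],"angular": [0,0,0]},{"hand": 0.3,"offset": [0,-0.2,-0.2],"angular": [0,0,0]},{"hand": 0.3,"offset": [0,-0.2,-0.2],"angular": [0,0,0]},{"hand": 0.3,"offset": [0,-0.2,-0.2],"angular": [0,0,0]},{"hand": 0.3,"offset": [0,-0.2,-0.2],"angular": [0,0,0]},{"hand": 0.3,"offset": [0,-0.2,-0.2],"angular": [0,0,0]}], "force": 40}}

```text
time: 4.38
tool_pos: [0.4536, -0.0454, 0.0255]
tcp_rot: [1.755, 1.764, -0.729]
wrist_force: [-1.1, 2.1, 5.9]
width: 0.702
```

{"api": "drive_tool", "payload": {"deltas": [{"hand": 0.3,"offset": [0,0,3],"angular": [0,0,0]},{"hand": 0.3,"offset": [0,1,6],"angular": [0,0,0]},{"hand": 0.3,"offset": [1,2,10],"angular": [0,0,0]},{"hand": 0.3,"offset": [2,3,15],"angular": [0,0,0]},{"hand": 0.3,"offset": [2,3,15],"angular": [0,0,0]}]}}

```text
time: 5.0
tool_pos: [0.4762, -0.0141, 0.1784]
tcp_rot: [1.758, 1.762, -0.718]
wrist_force: [-0.1, 0.8, -1.1]
width: 0.7
```

```bash
python3 - <<'E'
from h import *
s=bot.read_state(); print(s['tool_pos'],s['wrist_force'],s['width'],s['q'])
c=snap('wrist','w3.png');d=snap('side','s3.png')
cv2.imwrite('pics/v3.png',np.hstack([cv2.resize(c['frame'],(400,300)),cv2.resize(d['frame'][80:260,150:390],(400,300))]))
E
```

```text
[ 0.47615382 -0.01409683  0.17836854] [-0.05819371  0.79829167 -1.07680307] 0.6998841829353551 [ 0.4064252   0.1350489   2.06425391 -0.72526994  1.37168467  0.71338962]
```

View pics/v3.png

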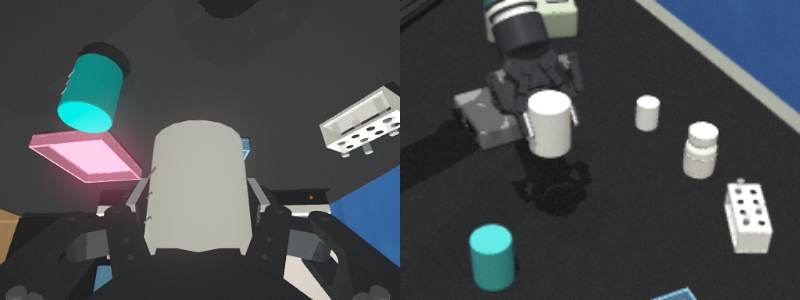

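The beaker is held (opening 0.70, which is 60 mm) and it's upright and clear. Next I rotate +90° about x while moving to the laying spot.

{"api": "drive_tool", "payload": {"deltas": [{"hand": 0.3,"offset": [0.5,1,0],"angular": [10,0,0]},{"hand": 0.3,"offset": [1,2,0],"angular": [20,0,0]},{"hand": 0.3,"offset": [1.5,3,0],"angular": [30,0,0]},{"hand": 0.3,"offset": [2.5,4,0],"angular": [40,0,0]},{"hand": 0.3,"offset": [3,5,0],"angular": [50,0,0]},{"hand": 0.3,"offset": [4,6,0],"angular": [60,0,0]},{"hand": 0.3,"offset": [4.4,6.4,0],"angular": [70,0,0]},{"hand": 0.3,"offset": [4.4,6.4,0],"angular": [80,0,0]}]}}

```text
time: 6.1
tool_pos: [0.5156, 0.048, 0.1731]
tcp_rot: [-1.865, -1.872, -0.596]
wrist_force: [-0.5, -0.3, -1.3]
width: 0.697
```

{"api": "drive_tool", "payload": {"deltas": [{"hand": 0.3,"offset": [0,0,-4],"angular": [10,0,0]},{"hand": 0.3,"offset": [0,0,-8],"angular": [10,0,0]},{"hand": 0.3,"offset": [0,0,-12],"angular": [10,0,0]},{"hand": 0.3,"offset": [0,0,-14],"angular": [10,0,0]},{"hand": 0.3,"offset": [0,0,-14],"angular": [10,0,0]},{"hand": 0.3,"offset": [0,0,-14],"angular": [10,0,0]}]}}

```text
time: 6.85
tool_pos: [0.5172, 0.0479, 0.0353]
tcp_rot: [-1.756, -1.766, -0.732]
wrist_force: [0.8, 0.7, -0.9]
width: 0.699
```

```bash
python3 - <<'E'
from h import *
s=bot.read_state(); print(s['tool_pos'],cv2.Rodrigues(s['tcp_rot'])[0][:,2],s['wrist_force'],s['q'])
d=snap('side','s4.png');c=snap('wrist')
cv2.imwrite('pics/v4.png',np.hstack([cv2.resize(c['frame'],(400,300)),cv2.resize(d['frame'][100:250,170:370],(400,300))]))
E
```

```text
[0.51715628 0.04789351 0.03526477] [ 0.00079498  0.70704776 -0.70716535] [ 0.78704251  0.66796385 -0.88418879] [-0.41073819  0.39996636  2.06473651  0.77480081  1.18653372 -0.90916998]
```

View pics/v4.png

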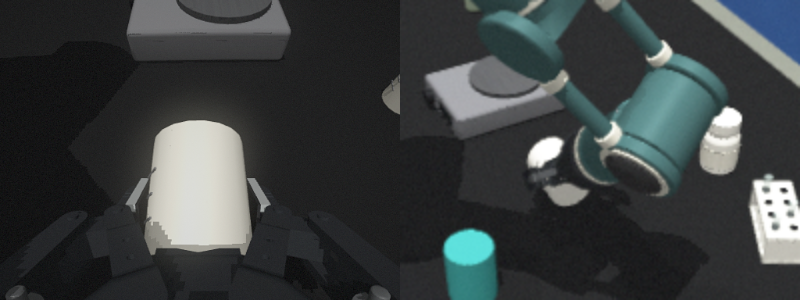

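The beaker is held level, mouth towards the stirrer (wrist view about (198,130)), and the gripper is clear. Lowering gently.

{"api": "drive_tool", "payload": {"deltas": [{"hand": 0.3,"offset": [0,0,-1],"angular": [0,0,0]},{"hand": 0.3,"offset": [0,0,-1.4],"angular": [0,0,0]},{"hand": 0.3,"offset": [0,0,-1.6],"angular": [0,0,0]},{"hand": 0.3,"offset": [0,0,-1.6],"angular": [0,0,0]}]}}

```text
time: 7.45
tool_pos: [0.5163, 0.048, 0.0181]
tcp_rot: [-1.756, -1.765, -0.731]
wrist_force: [0.6, -1.1, -0.8]
width: 0.697
```

{"api": "drive_tool", "payload": {"deltas": [{"hand": 0.3,"offset": [0,0,-0.3],"angular": [0,0,0]},{"hand": 0.3,"offset": [0,0,-0.3],"angular": [0,0,0]}]}}

```text
time: 7.7
tool_pos: [0.5167, 0.0478, 0.0159]
tcp_rot: [-1.756, -1.765, -0.732]
wrist_force: [-1.3, -1.6, 3.5]
width: 0.694
```

{"api": "drive_tool", "payload": {"deltas": [{"hand": 0.3,"offset": [0,0,-0.15],"angular": [0,0,0]},{"hand": 0.3,"offset": [0,0,-0.15],"angular": [0,0,0]}]}}

```text
time: 7.95
tool_pos: [0.5168, 0.0478, 0.0158]
tcp_rot: [-1.754, -1.765, -0.733]
wrist_force: [-3.6, -4.3, 12.9]
width: 0.697
```

Contact: 13 N at TCP z=0.016, so the beaker axis is where I expected. Releasing and backing off along the tool.

{"api": "drive_tool", "payload": {"deltas": [{"hand": 0.75,"offset": [0,0,0.1],"angular": [0,0,0]},{"hand": 0.8,"offset": [0,0,0.1],"angular": [0,0,0]},{"hand": 0.9,"offset": [0,0,0.1],"angular": [0,0,0]},{"hand": 1,"offset": [0,0,0.1],"angular": [0,0,0]},{"hand": 1,"offset": [0,0,0.1],"angular": [0,0,0]},{"hand": 1,"offset": [0,-1.5,1.7],"angular": [0,0,0]},{"hand": 1,"offset": [0,-4,4.2],"angular": [0,0,0]},{"hand": 1,"offset": [0,-9,10],"angular": [0,0,0]}]}}

```text
time: 8.95
tool_pos: [0.5149, -0.0333, 0.1036]
tcp_rot: [-1.755, -1.763, -0.728]
wrist_force: [1.0, -0.9, 0.4]
width: 1.002
```

```bash
python3 - <<'E'
from h import *
s=bot.read_state(); print(s['tool_pos'],s['wrist_force'])
c=snap('wrist','w5.png');d=snap('top','t5.png')
a=np.linspace(0,6.28,60)
for y0,y1 in ((-.002,.074),):
    P=np.vstack([np.c_[.517+.03*np.cos(a),0*a+y,.03+.03*np.sin(a)] for y in (y0,y1)])
    q=proj(d,P);print(q.min(0),q.max(0))
im=d['frame'];m=(im.min(2)>110).astype('uint8');n,l,st,ce=cv2.connectedComponentsWithStats(m)
for i in range(1,n):
    if st[i,4]>200 and 150<ce[i][0]<340 and 130<ce[i][1]<260: print(st[i],ce[i])
cv2.imwrite('pics/v5.png',np.hstack([cv2.resize(c['frame'],(400,300)),cv2.resize(im[130:250,180:340],(400,300))]))
E
```

```text
[ 0.51485326 -0.03326204  0.10357387] [ 0.95281823 -0.85694605  0.38536227]
[225.41958894 185.50329907] [255.9813953  208.76492342]
[325 161  14  34 229] [330.46724891 177.84716157]
[225 187  32  23 720] [240.66944444 198.        ]
```

View pics/v5.png

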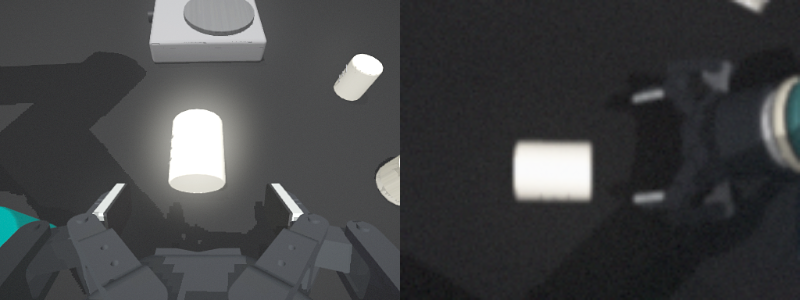

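The beaker lies still with its base at y≈-0.002, mouth at y≈0.074 and axis x≈0.514. Top blob columns are 225–257 against 225–256 predicted. Next I regrasp from the other side.

{"api": "drive_tool", "payload": {"deltas": [{"hand": 1,"offset": [0,0,5],"angular": [-10,0,0]},{"hand": 1,"offset": [0,2,9.6],"angular": [-20,0,0]},{"hand": 1,"offset": [0,5,9.6],"angular": [-30,0,0]},{"hand": 1,"offset": [0,8,9.6],"angular": [-40,0,0]},{"hand": 1,"offset": [0,11,9.6],"angular": [-50,0,0]},{"hand": 1,"offset": [0,13,9.6],"angular": [-60,0,0]},{"hand": 1,"offset": [0,15.3,9.6],"angular": [-70,0,0]},{"hand": 1,"offset": [0,15.3,9.6],"angular": [-80,0,0]}]}}

```text
time: 10.05
tool_pos: [0.5171, 0.122, 0.2009]
tcp_rot: [1.864, 1.874, -0.591]
wrist_force: [-0.1, -0.3, -0.7]
width: 1.005
```

{"api": "drive_tool", "payload": {"deltas": [{"hand": 1,"offset": [0,0,0],"angular": [-10,0,0]},{"hand": 1,"offset": [0,0,0],"angular": [-10,0,0]},{"hand": 1,"offset": [0,0,0],"angular": [-10,0,0]}]}}

```text
time: 10.42
tool_pos: [0.5166, 0.1198, 0.1994]
tcp_rot: [1.758, 1.766, -0.73]
wrist_force: [0.3, -0.4, 0.6]
width: 1.002
```

```bash
python3 - <<'E'
from h import *
s=bot.read_state(); print(s['tool_pos'],cv2.Rodrigues(s['tcp_rot'])[0].round(3),s['q'])
E
```

```text
[0.51655576 0.11980108 0.1994338 ] [[-0.005  1.    -0.   ]
 [ 0.708  0.003 -0.706]
 [-0.706 -0.003 -0.708]] [ 0.57601421  0.2961628   1.82185105 -0.63395581  1.53077381  0.7670293 ]
```

{"api": "drive_tool", "payload": {"deltas": [{"hand": 1,"offset": [-0.1,-1.4,-5.6],"angular": [0,0,0]},{"hand": 1,"offset": [-0.1,-2.7,-11.2],"angular": [0,0,0]},{"hand": 1,"offset": [-0.1,-5.2,-13.7],"angular": [0,0,0]},{"hand": 1,"offset": [-0.1,-7.5,-16],"angular": [0,0,0]},{"hand": 1,"offset": [-0.1,-9.8,-18.2],"angular": [0,0,0]},{"hand": 1,"offset": [-0.1,-9.8,-18.2],"angular": [0,0,0]},{"hand": 1,"offset": [-0.1,-9.8,-18.2],"angular": [0,0,0]}]}}

```text
time: 11.3
tool_pos: [0.5167, 0.0219, 0.0188]
tcp_rot: [1.76, 1.763, -0.727]
wrist_force: [0.6, 0.2, -0.2]
width: 0.999
```

{"api": "drive_tool", "payload": {"deltas": [{"hand": 0.3,"offset": [0,0,0],"angular": [0,0,0]},{"hand": 0.3,"offset": [0,0,0],"angular": [0,0,0]},{"hand": 0.3,"offset": [0,0,0],"angular": [0,0,0]},{"hand": 0.3,"offset": [0,0,0],"angular": [0,0,0]},{"hand": 0.3,"offset": [0,0,0],"angular": [0,0,0]},{"hand": 0.3,"offset": [0,0,0],"angular": [0,0,0]}], "force": 40}}

```text
time: 12.05
tool_pos: [0.5166, 0.0231, 0.0188]
tcp_rot: [1.755, 1.764, -0.728]
wrist_force: [-0.8, 2.0, 5.4]
width: 0.701
```

{"api": "drive_tool", "payload": {"deltas": [{"hand": 0.3,"offset": [0,0,5],"angular": [0,0,0]},{"hand": 0.3,"offset": [0,0,10],"angular": [0,0,0]},{"hand": 0.3,"offset": [0.5,2,15],"angular": [10,0,0]},{"hand": 0.3,"offset": [1,5,18],"angular": [20,0,0]},{"hand": 0.3,"offset": [1.5,9,18],"angular": [30,0,0]},{"hand": 0.3,"offset": [2,13,18],"angular": [40,0,0]},{"hand": 0.3,"offset": [2.5,17,18],"angular": [50,0,0]},{"hand": 0.3,"offset": [3,21,18],"angular": [60,0,0]}]}}

```text
time: 13.05
tool_pos: [0.546, 0.2339, 0.1989]
tcp_rot: [-2.073, -2.087, -0.284]
wrist_force: [-1.5, 0.5, -1.9]
width: 0.701
```

{"api": "drive_tool", "payload": {"deltas": [{"hand": 0.3,"offset": [0,3,0],"angular": [10,0,0]},{"hand": 0.3,"offset": [0,6,0],"angular": [20,0,0]},{"hand": 0.3,"offset": [0,6.1,0],"angular": [30,0,0]},{"hand": 0.3,"offset": [0,6.1,0],"angular": [30,0,0]},{"hand": 0.3,"offset": [0,6.1,0],"angular": [30,0,0]}]}}

```text
time: 13.68
tool_pos: [0.5456, 0.2931, 0.1974]
tcp_rot: [-1.757, -1.767, -0.73]
wrist_force: [0.0, 0.6, -0.3]
width: 0.701
```

```bash
python3 - <<'E'
from h import *
s=bot.read_state(); print(s['tool_pos'],cv2.Rodrigues(s['tcp_rot'])[0].round(3),s['q'],s['wrist_force'],s['width'])
d=snap('top','t6.png');e=snap('side')
im=d['frame']
cv2.imwrite('pics/v6.png',np.hstack([cv2.resize(im[110:260,80:280],(400,300)),cv2.resize(e['frame'][40:220,130:370],(400,300))]))
E
```

```text
[0.54563357 0.29314754 0.19743562] [[-0.005  1.    -0.   ]
 [ 0.709  0.004  0.706]
 [ 0.706  0.004 -0.709]] [ 0.04187591  0.14943937  2.00736865  0.88747966  1.14132114 -0.4191775 ] [ 0.01674187  0.58178185 -0.27934237] 0.7010010266501201
```

View pics/v6.png

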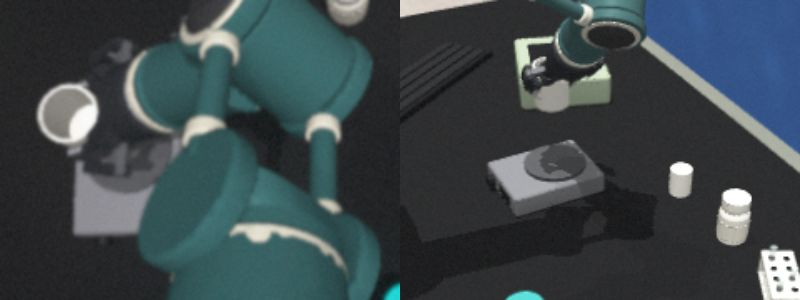

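The beaker is held mouth-up; in the top view its rim is centred at crop (68,114), full pixel (114,167). Checking that against my prediction, then lowering.

```bash
python3 - <<'E'
from h import *
c=load('t6.png'); print(at(c,114,167,.248))
E
```

```text
[0.54425046 0.28199125 0.248     ]
```

{"api": "drive_tool", "payload": {"deltas": [{"hand": 0.3,"offset": [0,0,-4],"angular": [0,0,0]},{"hand": 0.3,"offset": [0,0,-8],"angular": [0,0,0]},{"hand": 0.3,"offset": [0,0,-10.5],"angular": [0,0,0]},{"hand": 0.3,"offset": [0,0,-11.5],"angular": [0,0,0]},{"hand": 0.3,"offset": [0,0,-11.5],"angular": [0,0,0]},{"hand": 0.3,"offset": [0,0,-11.5],"angular": [0,0,0]}]}}

```text
time: 14.52
tool_pos: [0.5467, 0.2935, 0.0838]
tcp_rot: [-1.755, -1.767, -0.734]
wrist_force: [-0.5, -0.4, -0.6]
width: 0.697
```

Position agrees with the prediction. Lowering the last bit in small steps.

{"api": "drive_tool", "payload": {"deltas": [{"hand": 0.3,"offset": [0,0,-0.3],"angular": [0,0,0]},{"hand": 0.3,"offset": [0,0,-0.5],"angular": [0,0,0]},{"hand": 0.3,"offset": [0,0,-0.5],"angular": [0,0,0]}]}}

```text
time: 14.9
tool_pos: [0.5455, 0.293, 0.0772]
tcp_rot: [-1.756, -1.765, -0.731]
wrist_force: [0.4, -0.2, -1.3]
width: 0.697
```

{"api": "drive_tool", "payload": {"deltas": [{"hand": 0.3,"offset": [0,0,-0.2],"angular": [0,0,0]},{"hand": 0.3,"offset": [0,0,-0.2],"angular": [0,0,0]}]}}

```text
time: 15.15
tool_pos: [0.5458, 0.2934, 0.0771]
tcp_rot: [-1.754, -1.764, -0.733]
wrist_force: [-2.4, -4.3, 8.6]
width: 0.699
```

{"api": "drive_tool", "payload": {"deltas": [{"hand": 0.3,"offset": [0,0,-0.15],"angular": [0,0,0]},{"hand": 0.3,"offset": [0,0,-0.15],"angular": [0,0,0]}]}}

```text
time: 15.4
tool_pos: [0.546, 0.2937, 0.077]
tcp_rot: [-1.752, -1.763, -0.735]
wrist_force: [-4.8, -5.7, 14.4]
width: 0.703
```

{"api": "drive_tool", "payload": {"deltas": [{"hand": 0.75,"offset": [0,0,0.15],"angular": [0,0,0]},{"hand": 0.8,"offset": [0,0,0.15],"angular": [0,0,0]},{"hand": 0.9,"offset": [0,0,0.15],"angular": [0,0,0]},{"hand": 1,"offset": [0,0,0.15],"angular": [0,0,0]},{"hand": 1,"offset": [0,0,0.15],"angular": [0,0,0]},{"hand": 1,"offset": [0,-1.5,1.7],"angular": [0,0,0]},{"hand": 1,"offset": [0,-4.5,4.7],"angular": [0,0,0]},{"hand": 1,"offset": [0,-8.5,8.7],"angular": [0,0,0]}]}}

```text
time: 16.4
tool_pos: [0.5445, 0.2069, 0.1615]
tcp_rot: [-1.756, -1.765, -0.729]
wrist_force: [-0.1, 0.5, 0.3]
width: 0.999
```

{"api": "drive_tool", "payload": {"deltas": [{"hand": 1,"offset": [0,-4,2],"angular": [-10,0,0]},{"hand": 1,"offset": [0,-9,5],"angular": [-20,0,0]},{"hand": 1,"offset": [-1,-14,8],"angular": [-30,0,0]},{"hand": 1,"offset": [-1,-20,8],"angular": [-40,0,0]},{"hand": 1,"offset": [-2,-25,8],"angular": [-45,0,0]},{"hand": 1,"offset": [-2,-31,8],"angular": [-45,0,0]},{"hand": 1,"offset": [-3,-37,8],"angular": [-45,0,0]},{"hand": 1,"offset": [-3,-37,8],"angular": [-45,0,0]}]}}

```text
time: 17.4
tool_pos: [0.5142, -0.1665, 0.2418]
tcp_rot: [2.223, 2.218, -0.002]
wrist_force: [-1.0, 0.2, -0.8]
width: 1.004
```

```bash
python3 - <<'E'
from h import *
s=bot.read_state(); print(s['time'],s['tool_pos'],s['tcp_rot'],s['q'])
d=snap('top','t7.png');e=snap('side','s7.png')
cv2.imwrite('pics/v7.png',np.hstack([cv2.resize(d['frame'][140:230,95:215],(400,300),interpolation=3),cv2.resize(e['frame'][80:200,150:310],(400,300))]))
E
```

```text
17.4 [ 0.51415342 -0.16650814  0.24177382] [ 2.22276251e+00  2.21775091e+00 -1.80350773e-03] [-3.58159713e-01  1.63318201e-03  1.87966199e+00 -1.82788865e-03
  1.25925332e+00 -3.55343108e-01]
```

View pics/v7.png

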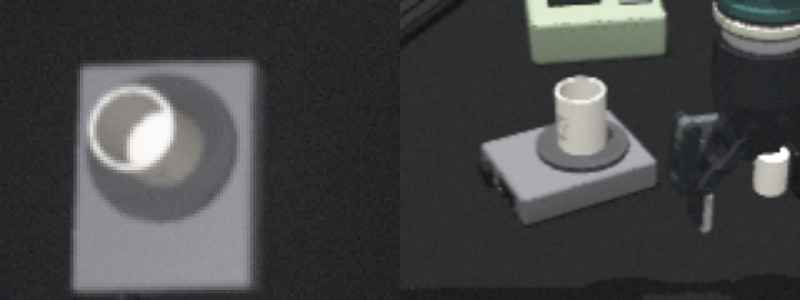

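The beaker stands mouth-up on the plate, with the rim at top crop (130,128), full pixel (134,178). Now I go above the long bar and measure it with the wrist camera.

{"api": "drive_tool", "payload": {"deltas": [{"hand": 0.5,"offset": [0,-5,0],"angular": [0,0,-9]},{"hand": 0.24,"offset": [0,-11,-1],"angular": [0,0,-18]},{"hand": 0.24,"offset": [0,-17,-4],"angular": [0,0,-18]},{"hand": 0.24,"offset": [0,-20.2,-8],"angular": [0,0,-18]},{"hand": 0.24,"offset": [0,-20.2,-11],"angular": [0,0,-18]},{"hand": 0.24,"offset": [0,-20.2,-11],"angular": [0,0,-18]},{"hand": 0.24,"offset": [0,-20.2,-11],"angular": [0,0,-18]}]}}

```text
time: 18.38
tool_pos: [0.5166, -0.3632, 0.1321]
tcp_rot: [2.534, 1.854, 0.001]
wrist_force: [0.0, -0.2, 0.4]
width: 0.235
```

```bash
python3 - <<'E'
from h import *
t=load('t7.png');print('rim',at(t,134,178.4,.126))
s=bot.read_state(); R=cv2.Rodrigues(s['tcp_rot'])[0];print(s['tool_pos'],R[:,1],s['width'],s['q'])
c=snap('wrist','w8.png'); im=c['frame']
print('bar pred',proj(c,[[.5149,-.3681,.009],[.517,-.3243,.014],[.4725,-.3694,.014]]), 'tcp',proj(c,[s['tool_pos']]))
n,l,st,ce=cv2.connectedComponentsWithStats((im.min(2)>200).astype('uint8'))
for i in range(1,n):
    if st[i,4]>60:
        ys,xs=np.nonzero(l==i);k=slice(None,None,5)
        P=np.array([at(c,x,y,.010)[:2] for x,y in zip(xs[k],ys[k])]);e,V=np.linalg.eigh(np.cov(P.T))
        print(ce[i].round(),st[i,4],P.mean(0).round(4),'ang',np.degrees(np.arctan2(V[1,1],V[0,1])).round(),np.sqrt(12*e).round(4))
cv2.imwrite('pics/v8.png',im)
E
```

```text
rim [0.54596242 0.28382187 0.126     ]
[ 0.51660181 -0.36322303  0.13208902] [ 0.95304924 -0.30281168  0.00149572] 0.2352880754798705 [-6.52323298e-01  2.59044151e-01  1.80019947e+00  1.64718008e-04
  1.08081202e+00 -3.44758595e-01]
bar pred [[253.34538744 190.34927258]
 [240.84381933 146.44703294]
 [211.278853   206.01737253]] tcp [[253.95490675 242.74049158]]
[225.  91.] 240 [ 0.5186 -0.2747] ang 152.0 [0.009  0.0192]
[178. 102.] 231 [ 0.4762 -0.2708] ang 168.0 [0.009  0.0194]
[190. 154.] 189 [ 0.4706 -0.3171] ang 125.0 [0.0084 0.0189]
[251. 190.] 340 [ 0.5128 -0.3671] ang 71.0 [0.0084 0.0373]
[209. 204.] 294 [ 0.4703 -0.3677] ang 103.0 [0.0187 0.0189]
[503. 339.] 242 [ 0.7422 -0.6312] ang 126.0 [0.0191 0.0267]
```

View pics/v8.png

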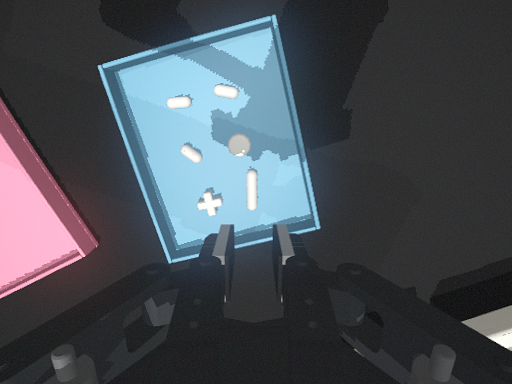

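The wrist view shows the long bar at (251,190), lined up with the jaws; the cross at (209,204) leaves enough gap. Descending.

{"api": "drive_tool", "payload": {"deltas": [{"hand": 0.24,"offset": [-0.2,-0.4,-5],"angular": [0,0,0]},{"hand": 0.24,"offset": [-0.2,-0.4,-9],"angular": [0,0,0]},{"hand": 0.24,"offset": [-0.2,-0.4,-10],"angular": [0,0,0]},{"hand": 0.24,"offset": [-0.2,-0.4,-10],"angular": [0,0,0]},{"hand": 0.24,"offset": [-0.2,-0.4,-10],"angular": [0,0,0]}]}}

```text
time: 19.05
tool_pos: [0.5153, -0.3692, 0.0334]
tcp_rot: [2.533, 1.851, 0.002]
wrist_force: [0.1, -0.5, -0.3]
width: 0.238
```

```bash
python3 - <<'E'
from h import *
s=bot.read_state(); print(s['tool_pos'])
c=snap('wrist','w9.png'); im=c['frame']; print(proj(c,[s['tool_pos']]))
n,l,st,ce=cv2.connectedComponentsWithStats((im.min(2)>190).astype('uint8'))
for i in range(1,n):
    if st[i,4]>60:
        ys,xs=np.nonzero(l==i);k=slice(None,None,5)
        P=np.array([at(c,x,y,.010)[:2] for x,y in zip(xs[k],ys[k])]);e,V=np.linalg.eigh(np.cov(P.T))
        print(ce[i].round(),st[i],P.mean(0).round(4),'ang',np.degrees(np.arctan2(V[1,1],V[0,1])).round(),np.sqrt(12*e).round(4))
E
```

```text
[ 0.51534638 -0.36915147  0.03342706]
[[253.96288175 242.81531554]]
[209.  67.] [190  57  37  22 540] [ 0.5202 -0.2746] ang 149.0 [0.0076 0.0193]
[131.  87.] [113  77  38  20 627] [ 0.4763 -0.2709] ang 166.0 [0.0091 0.0196]
[229. 150.] [212 140  34  23 521] [ 0.5159 -0.3205] ang 160.0 [0.011  0.0162]
[152. 168.] [138 156  28  27 438] [ 0.4694 -0.3162] ang 122.0 [0.0088 0.0178]
[250. 236.] [242 219  16  35 466] [ 0.5108 -0.375 ] ang 72.0 [0.0089 0.0218]
[184. 245.] [166 228  38  35 662] [ 0.4698 -0.368 ] ang -142.0 [0.0183 0.0193]
```

{"api": "drive_tool", "payload": {"deltas": [{"hand": 0.24,"offset": [-0.2,0.1,-1.5],"angular": [0,0,0]},{"hand": 0.24,"offset": [-0.2,0.1,-2.5],"angular": [0,0,0]},{"hand": 0.24,"offset": [-0.2,0.1,-2.6],"angular": [0,0,0]},{"hand": 0.24,"offset": [-0.2,0.1,-2.6],"angular": [0,0,0]}]}}

```text
time: 19.6
tool_pos: [0.5111, -0.3668, 0.0042]
tcp_rot: [-2.536, -1.852, 0.0]
wrist_force: [0.1, 0.6, 2.5]
width: 0.242
```

{"api": "drive_tool", "payload": {"deltas": [{"hand": 0,"offset": [0,0,0],"angular": [0,0,0]},{"hand": 0,"offset": [0,0,0],"angular": [0,0,0]},{"hand": 0,"offset": [0,0,0],"angular": [0,0,0]},{"hand": 0,"offset": [0,0,0],"angular": [0,0,0]}], "force": 30}}

```text
time: 20.1
tool_pos: [0.5114, -0.367, 0.0045]
tcp_rot: [2.537, 1.853, -0.0]
wrist_force: [0.2, 0.3, 1.5]
width: 0.1
```

{"api": "drive_tool", "payload": {"deltas": [{"hand": 0,"offset": [0,0,3],"angular": [0,0,0]},{"hand": 0,"offset": [0,0,8],"angular": [0,0,0]},{"hand": 0,"offset": [0,2,14],"angular": [0,0,0]},{"hand": 0,"offset": [0,7,18],"angular": [0,0,0]},{"hand": 0,"offset": [0,12,22],"angular": [0,0,0]},{"hand": 0,"offset": [0,18,24],"angular": [0,0,0]},{"hand": 0,"offset": [0,18,24],"angular": [0,0,0]}]}}

```text
time: 20.98
tool_pos: [0.5121, -0.184, 0.2469]
tcp_rot: [2.532, 1.857, 0.004]
wrist_force: [0.3, 0.1, -0.3]
width: 0.103
```

```bash
python3 - <<'E'
from h import *
s=bot.read_state(); print(s['tool_pos'],s['width'])
t=snap('top','t10.png');w=snap('wrist','w10.png')
m=(w['frame'].min(2)>170).astype('uint8');n,l,st,ce=cv2.connectedComponentsWithStats(m)
print([(ce[i].round(),st[i]) for i in range(1,n) if st[i,4]>60 and 150<ce[i][1]<300 and 180<ce[i][0]<320])
cv2.imwrite('pics/v10.png',np.hstack([cv2.resize(t['frame'][160:250,330:430],(400,360),interpolation=3),cv2.resize(w['frame'][150:330,154:354],(400,360))]))
E
```

```text
[ 0.5120514  -0.18402553  0.24685657] 0.10284688357832576
[(array([254., 249.]), array([245, 214,  17,  67, 870], dtype=int32)), (array([278., 222.]), array([270, 219,  16,   8,  98], dtype=int32))]
```

View pics/v10.png

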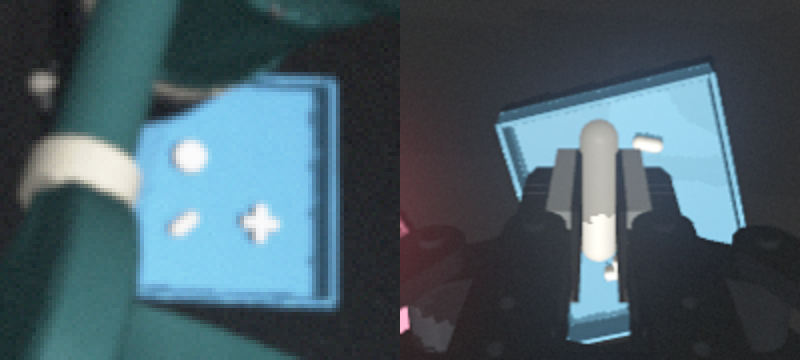

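The bar is held at its middle, horizontal in the wrist crop at (600,190). The disc, one short bar and the cross are visible in the tray from the top, and the wrist view shows a second short bar. That was my 12th and last picture, so from here I check by numbers. Going to the beaker.

{"api": "drive_tool", "payload": {"deltas": [{"hand": 0,"offset": [0.5,5,0],"angular": [0,0,0]},{"hand": 0,"offset": [1,11,0],"angular": [0,0,0]},{"hand": 0,"offset": [1.5,17,0],"angular": [0,0,0]},{"hand": 0,"offset": [2,23,0],"angular": [0,0,0]},{"hand": 0,"offset": [2.5,29,0],"angular": [0,0,0]},{"hand": 0,"offset": [3,35,0],"angular": [0,0,0]},{"hand": 0,"offset": [3.4,40,0],"angular": [0,0,0]},{"hand": 0,"offset": [3.4,40,0],"angular": [0,0,0]}]}}

```text
time: 22.08
tool_pos: [0.5455, 0.2147, 0.2425]
tcp_rot: [-2.533, -1.856, 0.004]
wrist_force: [0.2, 0.3, -1.4]
width: 0.097
```

{"api": "drive_tool", "payload": {"deltas": [{"hand": 0,"offset": [0,4,0],"angular": [0,0,0]},{"hand": 0,"offset": [0,6.8,-1],"angular": [0,0,0]},{"hand": 0,"offset": [0,6.8,-3],"angular": [0,0,0]},{"hand": 0,"offset": [0,6.8,-5],"angular": [0,0,0]},{"hand": 0,"offset": [0,6.8,-5],"angular": [0,0,0]},{"hand": 0,"offset": [0,6.8,-5],"angular": [0,0,0]}]}}

```text
time: 22.82
tool_pos: [0.5457, 0.2799, 0.1945]
tcp_rot: [2.538, 1.851, -0.001]
wrist_force: [0.3, 0.1, -0.0]
width: 0.101
```

```bash
python3 - <<'E'
from h import *
for i in range(3):
    c=snap('wrist','w11.png'); s=bot.read_state(); print(s['tool_pos'],s['width'],s['tcp_rot'])
im=c['frame']; R=cv2.Rodrigues(s['tcp_rot'])[0]
m=(im.min(2)>120).astype('uint8');n,l,st,ce=cv2.connectedComponentsWithStats(m)
print([(ce[i].round(),st[i]) for i in range(1,n) if st[i,4]>60 and 80<ce[i][1]<300])
a=np.linspace(0,6.28,90);q=proj(c,np.c_[.546+.03*np.cos(a),.284+.03*np.sin(a),0*a+.126]);print('rim pred',q.min(0),q.max(0),proj(c,[s['tool_pos']]))
t=snap('top','t11.png')
E
```

```text
[0.5460239 0.2804054 0.1952393] 0.10129658602330356 [2.53762541e+00 1.85148004e+00 1.39423545e-03]
[0.54614389 0.28070309 0.1956348 ] 0.1009977161475521 [2.53732895e+00 1.85174848e+00 2.46407399e-03]
[0.5461731  0.28092568 0.19579476] 0.09603682696846313 [2.53709661 1.85203017 0.00296732]
[(array([237., 175.]), array([  133,    84,   199,   197, 22635], dtype=int32)), (array([446., 219.]), array([ 416,  195,   61,   49, 2030], dtype=int32))]
rim pred [213.0861384  160.20907825] [291.19669678 234.88684398] [[253.82936626 242.53355748]]
```

```bash
python3 - <<'E'
from h import *
for fn,z in (('w11.png',.126),('t7.png',.126)):
    c=load(fn);g=cv2.GaussianBlur(cv2.imread('pics/'+fn).min(2).astype('float32'),(0,0),.7)
    a=np.linspace(0,6.283,120);best=[]
    for x in np.arange(.532,.561,.001):
        for y in np.arange(.270,.299,.001):
            f=lambda r:cv2.remap(g,*[k.reshape(1,-1).astype('float32') for k in proj(c,np.c_[x+r*np.cos(a),y+r*np.sin(a),0*a+z]).T],1)[0]
            sc=np.median(f(.0285)-f(.0325))+np.median(f(.0285)-f(.0245)); best.append((sc,x,y))
    print(fn,sorted(best)[-4:])
E
```

```text
w11.png [(np.float32(70.83991), np.float64(0.547), np.float64(0.28400000000000003)), (np.float32(71.73242), np.float64(0.546), np.float64(0.28300000000000003)), (np.float32(82.187485), np.float64(0.546), np.float64(0.28500000000000003)), (np.float32(85.29002), np.float64(0.546), np.float64(0.28400000000000003))]
t7.png [(np.float32(79.46919), np.float64(0.547), np.float64(0.28500000000000003)), (np.float32(86.09053), np.float64(0.546), np.float64(0.28400000000000003)), (np.float32(86.925896), np.float64(0.546), np.float64(0.28300000000000003)), (np.float32(87.05925), np.float64(0.547), np.float64(0.28400000000000003))]
```

Beaker rim (0.546,0.284) in both views. Shifting +5 mm in y and lowering into the mouth.

{"api": "drive_tool", "payload": {"deltas": [{"hand": 0,"offset": [0,0.5,0],"angular": [0,0,0]},{"hand": 0,"offset": [0,0.5,-3],"angular": [0,0,0]},{"hand": 0,"offset": [0,0.5,-5],"angular": [0,0,0]},{"hand": 0,"offset": [0,0.5,-7],"angular": [0,0,0]},{"hand": 0,"offset": [0,0.5,-7.5],"angular": [0,0,0]},{"hand": 0,"offset": [0,0.5,-7.5],"angular": [0,0,0]}]}}

```text
time: 23.78
tool_pos: [0.5453, 0.286, 0.1193]
tcp_rot: [-2.537, -1.853, 0.001]
wrist_force: [-0.3, 0.7, -0.6]
width: 0.101
```

{"api": "drive_tool", "payload": {"deltas": [{"hand": 0,"offset": [0,0,-1],"angular": [0,0,0]},{"hand": 0,"offset": [0,0,-2],"angular": [0,0,0]},{"hand": 0,"offset": [0,0,-3],"angular": [0,0,0]},{"hand": 0,"offset": [0,0,-3.5],"angular": [0,0,0]},{"hand": 0,"offset": [0,0,-3.5],"angular": [0,0,0]}]}}

```text
time: 24.4
tool_pos: [0.5457, 0.2861, 0.085]
tcp_rot: [2.537, 1.853, 0.001]
wrist_force: [-1.3, -0.0, 1.8]
width: 0.099
```

{"api": "drive_tool", "payload": {"deltas": [{"hand": 0.13,"offset": [0,0,0],"angular": [0,0,0]},{"hand": 0.16,"offset": [0,0,0],"angular": [0,0,0]},{"hand": 0.17,"offset": [0,0,0],"angular": [0,0,0]},{"hand": 0.17,"offset": [0,0,0],"angular": [0,0,0]},{"hand": 0.17,"offset": [0,0,2],"angular": [0,0,0]},{"hand": 0.17,"offset": [0,0,5],"angular": [0,0,0]},{"hand": 0.17,"offset": [0,0,10],"angular": [0,0,0]},{"hand": 0.17,"offset": [0,0,10],"angular": [0,0,0]}]}}

```text
time: 25.4
tool_pos: [0.5486, 0.2878, 0.1911]
tcp_rot: [2.536, 1.852, 0.016]
wrist_force: [0.5, -0.2, 0.3]
width: 0.172
```

```bash
python3 - <<'E'
from h import *
s=bot.read_state(); print(s['tool_pos'],s['width'],s['wrist_force'])
c=snap('wrist','w12.png'); im=c['frame']
a=np.linspace(0,6.283,120);g=cv2.GaussianBlur(im.min(2).astype('float32'),(0,0),.7);best=[]
for x in np.arange(.532,.561,.001):
    for y in np.arange(.270,.299,.001):
        f=lambda r:cv2.remap(g,*[k.reshape(1,-1).astype('float32') for k in proj(c,np.c_[x+r*np.cos(a),y+r*np.sin(a),0*a+.126]).T],1)[0]
        best.append((np.median(f(.0285)-f(.0325))+np.median(f(.0285)-f(.0245)),x,y))
print('rim',max(best))
n,l,st,ce=cv2.connectedComponentsWithStats((g>120).astype('uint8'));print([(ce[i].round(),st[i]) for i in range(1,n) if st[i,4]>100])
# interior: gray map on the beaker floor, 3 mm grid
G=np.arange(-.024,.0241,.004)
print(proj(c,[[.546,.284,.054],[.546,.284,.126]]))
for y in G[::-1]: print(' '.join('%3d'%g[int(round(v)),int(round(u))] if np.hypot(x,y)<.026 else '  .' for x,(u,v) in [(x,proj(c,[[.546+x,.284+y,.06]])[0]) for x in G]))
E
```

```text
[0.54858472 0.28783942 0.19114695] 0.17191007205066947 [ 0.46260628 -0.16593028  0.25646149]
rim (np.float32(86.41564), np.float64(0.546), np.float64(0.28500000000000003))
[(array([236., 181.]), array([  131,    93,   201,   172, 22104], dtype=int32)), (array([446., 227.]), array([ 415,  203,   62,   49, 2108], dtype=int32)), (array([473., 320.]), array([ 438,  299,   74,   53, 1343], dtype=int32)), (array([163., 316.]), array([156, 307,  13,  18, 130], dtype=int32)), (array([ 69., 364.]), array([ 57, 351,  24,  29, 488], dtype=int32)), (array([438., 366.]), array([430, 354,  18,  25, 336], dtype=int32))]
[[251.3801126  186.88628467]
 [251.4499922  210.64168922]]
  .   .   .   . 210 211 211 210 211   .   .   .   .
  .   . 211 211 211 211 211 212 212 211 212   .   .
  . 230 249 254 254 254 252 245 219 213 212 212   .
  . 254 254 254 254 250 254 254 254 247 217 212   .
252 254 254 254 254 251 254 252 254 254 254 222 213
254 254 254 254 254 250 254 248 254 254 254 254 216
252 254 254 254 252 254 254 252 254 254 254 254 254
254 254 254 254 244 253 254 254 254 254 254 254 254
230 254 254 254 239 254 254 254 254 254 254 254 251
  . 254 254 254 241 254 250 254 254 254 254 254   .
  . 217 253 254 252 247 254 254 254 254 254 215   .
  .   . 214 250 254 254 254 254 254 253 218   .   .
  .   .   .   . 214 221 245 227 228   .   .   .   .
```

The rim hasn't moved. The interior is mostly saturated, so I'll move the arm away and difference the top view against the empty-beaker picture.

{"api": "drive_tool", "payload": {"deltas": [{"hand": 0.17,"offset": [0,-1,5],"angular": [0,0,0]},{"hand": 0.17,"offset": [0,-6,7],"angular": [0,0,0]},{"hand": 0.17,"offset": [0,-12,7],"angular": [0,0,0]},{"hand": 0.17,"offset": [0,-18,7],"angular": [0,0,0]},{"hand": 0.17,"offset": [0,-24,7],"angular": [0,0,0]},{"hand": 0.17,"offset": [0,-30,7],"angular": [0,0,0]},{"hand": 0.17,"offset": [0,-36,7],"angular": [0,0,0]},{"hand": 0.17,"offset": [0,-36,7],"angular": [0,0,0]}]}}

```text
time: 26.45
tool_pos: [0.5441, -0.0776, 0.2531]
tcp_rot: [-2.541, -1.845, 0.004]
wrist_force: [-0.3, 0.4, -0.2]
width: 0.169
```

```bash
python3 - <<'E'
from h import *
s=bot.read_state(); print(s['tool_pos'],s['width'])
t=snap('top','t13.png'); A=cv2.imread('pics/t7.png').min(2).astype(int);B=t['frame'].min(2).astype(int)
print(proj(t,[[.546,.284,.059],[.546,.284,.126]]))
print('before');print(A[168:190,122:152]);print('after');print(B[168:190,122:152])
w=snap('wrist','w13.png');g=w['frame'].min(2);print('between fingers',g[225:285:10,246:264:4])
n,l,st,ce=cv2.connectedComponentsWithStats((B>150).astype('uint8'))
for i in range(1,n):
    p=at(t,*ce[i],.012)
    if 15<st[i,4]<100 and np.hypot(p[0]-.497,p[1]+.32)<.12: print('tray',p.round(3),st[i,4])
for n_,u,v,z in (('small',195,109,.052),('jar',253,99,.085)):
    print(n_, 'meanabs change',np.abs(B[v-8:v+20,u-12:u+12]-cv2.imread('pics/top0.png').min(2).astype(int)[v-8:v+20,u-12:u+12]).mean())
E
```

```text
[ 0.54413094 -0.07759405  0.25313083] 0.1687160677638098
[[143.04749255 183.72818485]
 [133.92609513 178.38416569]]
before
[[139 138 142 154 175 196 208 202 183 165 161 155 151 144 152 159 169 187
  204 209 180 140 105  96  91  89  92  92  89  89]
 [139 136 155 181 213 219 191 164 142 134 134 133 131 128 128 127 135 145
  164 196 209 188 145 104  87  88  87  90  90  89]
 [141 146 176 217 219 196 154 133 129 131 131 130 132 131 128 130 129 129
  133 160 199 215 190 142  98  88  90  89  88  90]
 [141 161 202 214 182 150 133 129 132 129 131 131 132 132 132 134 128 129
  127 134 162 202 220 186 126  91  88  86  88  91]
 [153 187 212 182 144 132 129 130 128 131 131 131 131 133 131 130 131 131
  134 134 148 184 223 218 158 109  88  87  86  88]
 [171 214 209 158 132 127 132 133 130 133 131 131 129 131 131 133 132 143
  151 167 182 206 232 232 188 128 103  95  92  90]
 [189 222 182 139 129 126 129 133 127 131 132 132 130 130 132 137 156 176
  204 223 232 237 244 243 211 143 115 105  98  91]
 [204 214 161 126 127 126 128 126 130 131 128 135 130 132 135 153 193 224
  240 246 248 249 249 247 22
[... 4094 characters left out ...]
4 244 243
  243 243 233 208 165 138 132 131 129 128 126 129]
 [ 94 109 148 192 203 185 151 130 117 115 126 173 225 240 242 242 244 244
  241 235 208 168 141 129 133 130 127 130 129 129]
 [ 93  98 112 146 186 202 195 171 150 145 145 168 207 228 236 240 242 239
  226 201 162 139 134 128 133 131 132 134 129 127]
 [ 94  92  95 106 135 169 194 191 194 196 200 206 215 224 229 229 228 213
  183 155 133 132 129 131 129 131 133 130 129 129]]
between fingers [[ 55  58  56  62  59]
 [ 61  61  59  60  58]
 [ 59  58  62  60  61]
 [ 62  63  63  59  59]
 [ 53  64  82 116  77]
 [110 179 169 157 170]]
tray [ 0.473 -0.369  0.012] 67
small meanabs change 1.9270833333333333
jar meanabs change 22.297619047619047
```

The bar's outline lies flat on the beaker floor (rows 179–186 changed), the rim is identical and the gripper is empty. The arm may be covering the jar in the top view, so I'll check the jar, rack and tray from the side before handing in.

```bash
python3 - <<'E'
from h import *
d=snap('side','s13.png'); B=d['frame'].min(2);A=cv2.imread('pics/side0.png').min(2)
for nm,x,y in (('small',298,148),('jar',330,170),('rack',358,210)):
    T=A[y-18:y+24,x-14:x+16];r=cv2.matchTemplate(B[y-30:y+36,x-26:x+28],T,cv2.TM_CCOEFF_NORMED);print(nm,r.max(),np.subtract(cv2.minMaxLoc(r)[3],(12,12)))
for n,im in (('before',A),('after',B)):
    k,l,st,ce=cv2.connectedComponentsWithStats((im[262:330,270:360]>185).astype('uint8'));print(n,[(at(d,*(q+[270,262]),.012)[:2].round(3).tolist(),int(s[4])) for q,s in zip(ce[1:],st[1:]) if s[4]>8])
E
```

```text
small 0.98418754 [0 0]
jar 0.9995694 [0 0]
rack 0.9997206 [0 0]
before [([0.518, -0.279], 38), ([0.476, -0.274], 40), ([0.515, -0.326], 76), ([0.47, -0.321], 42), ([0.513, -0.371], 81), ([0.471, -0.37], 80)]
after [([0.518, -0.279], 38), ([0.476, -0.274], 40), ([0.515, -0.326], 75), ([0.47, -0.321], 44), ([0.471, -0.37], 79)]
```

```bash
python3 -c "
from workcell import bot
print(bot.finish_job())"
```

```text
the job is handed in; nothing more can be done
None
```

I handed the job in at about 26.6 s. The larger beaker stands mouth-up on the stirrer's plate and the long stir bar is in it; the hand-in gives no verdict.

I turned the beaker over in two 90° turns, laying it on its side in between, and set it on the plate. Then I took the long bar from the blue tray and released it inside the beaker.

- **Beaker:** its rim measures (0.546, 0.284), about 1 mm from the plate centre. It looked unchanged before and after the bar went in.
- **Long bar:** the top view shows its outline flat on the beaker floor. That rests on image differences, because the wrist view inside the beaker was saturated and I had used all 12 picture views. The gripper came away empty.
- **Other pieces:** the side camera shows the five other stirring pieces still in the tray, in the same places as before.
- **Small beaker, jar and tube rack:** they match their starting side-camera images with no shift. A top-view comparison flagged a change at the jar, probably the arm covering it; the side view showed no movement.

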